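# Put the wheel-nut sockets back in the drawer rack in size order

## Robot

A 6-joint arm with a two-finger parallel gripper is mounted at the origin on the work surface. World frame = base frame: x ahead of the robot, y to its left, z up, the work surface at z = 0. Lengths are in m, angles in rad, forces in N, time in s.
With the tool pointing down it reaches from about 0.375 to 0.9 m from the base axis. Payload 3.1 kg.
Tool frame: the origin (TCP) lies where the fingers leave the gripper's body, on its centre line; the fingertips stand 73 mm ahead of it and the grasp point (between the pads) lies 54 mm ahead of it; z points along the fingers, y is the line along which they close (so a half turn about z gives the same grasp; the last joint's range is limited). The gripper opens to 85 mm and grips with 20 to 120 N. Pads are 22 mm wide; open, the fingers measure 114 mm over their backs; the gripper's body (76 mm by 85 mm) begins 54 mm behind the grasp point. The pads swing forward as they close: fully open they stand 13 mm farther back than shut.
Start: joints at [-1.347, 0.527, 1.433, -0, 1.181, -0.178], TCP at [0.245, -0.575, 0.304] pointing down, gripper open.
Joint ranges: [-3.08, 3.08], [-0.75, 2.2], [0.22, 2.44], [-1.43, 4.57], [0, 2.65], [-2.85, 2.85]. Speed limits (rad/s): [2.79, 2.79, 3.14, 3.14, 3.14, 3.14].

## Interface

Orientations are given as a unit quaternion [x, y, z, w].
In Python, from station import manip gives the robot as it stands.
- The arm moves only by the shell command python3 -m crank 'ROWS' [FORCE]. ROWS is JSON, a list of rows, each an object with "dp": the shift along the tool's x, y, z normalised to -1 to 1, where 1 is 50 cm, a list of three; "delta_rot": the turn, a rotation vector about the tool's x, y, z normalised to -1 to 1, where 1 is 2 pi rad, a list of three; "fingers": the opening, from -1 (shut) to 1 (fully open). A call has 1 to 12 rows; each row shifts and turns the commanded pose from where the row before left it, along the tool's axes as they then stand; what a row does not reach is not made up. A row lasts 1/12 s, in which the tool goes at most 41.7 mm and 7.16 degrees, less where a joint would pass 70% of its speed; a pose out of reach is approached as far as the arm can. A call with a number of a shift or a turn outside -1 to 1 is refused whole. A call with a gripper value outside its range is refused whole. The fingers move at their own pace and stop on an object; FORCE is the grip in N (left out, the last holds). Time passes only in rows, so rows that do not move let the fingers close. It gives the time, the measured TCP pose, the force, the opening and the grip force at its end, in the units of the state.
- manip.sense(): the state, without advancing time (a new reading comes with each control period).
- manip.snapshot(name): name is "scene" or "side" or "wrist"; returns (picture, depth): 384x512x3 uint8, red, green, blue; 384x512 float32, m along the optical axis (not along the pixel's ray), 0 where there is no reading.
- manip.camera_model(name): a dict with "fx", "fy", "cx", "cy" (pixels), "origin" and "attitude" of the camera in the world. Camera axes: x right, y up, looking along -z (the intrinsics and any distortion apply to the point x, -y, -z); pixel columns grow to the right and rows downward; lengths in m; the calibration is good to about 2 mm. A picture is of the moment at which its call begins: read the wrist's pose just before it. camera_model takes no time and is no camera call; for the wrist camera it gives the pose at the moment of the call.
- manip.sign_off(): hands the job in; it is judged then, once.
The state is a dict: "t": time; "q": joint angles; "qd": joint speeds; "tau": joint torques, N m; "tcp_pos": TCP position; "tool_rot": TCP orientation; "force": force on the tool from outside, world axes, zero at the start; "ft_torque": the same for the moment, N m; "finger_gap": opening from 0.0 (shut) to 1.0 (fully open); "gripper_force": force on a finger pad.
Only numpy, scipy, OpenCV 4.12 (cv2) and the standard library are available. Lean on these libraries where they do the work, as an engineer would, in place of code of your own. Each camera call takes 0.05 s, during which the arm holds its last target. There are 200 camera calls.

## Task

Move the four wheel-nut sockets from the pine block to the empty grey drawer rack and put them in size order: green, the smallest, in the pocket next to the rack's orange pull, then blue, then yellow, and red, the largest, in the pocket farthest from the pull. Lower each one all the way into its pocket and leave it standing upright; do not drop them or knock them over, and leave the ratchet, the spray can and the dish of nuts where they are.

Things in the scene. Friction and masses are not known exactly. Their poses are not given: they have to be found in the camera images.
- socket_green: the smallest of four deep wheel-nut sockets: a steel cylinder standing upright, 86 mm tall, in a green plastic sleeve of diameter 28 mm (sleeve from 12 to 83 mm above the underside; above it a 3 mm high steel collar of diameter 21 mm with the dark square drive hole). Origin: centre of the underside; z up its axis. It starts standing in a pocket of the pine block. Mass about 200 g.
- socket_blue: the second smallest of four deep wheel-nut sockets: a steel cylinder standing upright, 86 mm tall, in a blue plastic sleeve of diameter 30 mm (sleeve from 12 to 83 mm above the underside; above it a 3 mm high steel collar of diameter 21 mm with the dark square drive hole). Origin: centre of the underside; z up its axis. It starts standing in a pocket of the pine block. Mass about 230 g.
- socket_yellow: the second largest of four deep wheel-nut sockets: a steel cylinder standing upright, 86 mm tall, in a yellow plastic sleeve of diameter 32 mm (sleeve from 12 to 83 mm above the underside; above it a 3 mm high steel collar of diameter 21 mm with the dark square drive hole). Origin: centre of the underside; z up its axis. It starts standing in a pocket of the pine block. Mass about 260 g.
- socket_red: the largest of four deep wheel-nut sockets: a steel cylinder standing upright, 86 mm tall, in a red plastic sleeve of diameter 35 mm (sleeve from 12 to 83 mm above the underside; above it a 3 mm high steel collar of diameter 21 mm with the dark square drive hole). Origin: centre of the underside; z up its axis. It starts standing in a pocket of the pine block. Mass about 300 g.
- bench_block: pine block in which the sockets start, in any order: fixed, 264 x 76 x 30 mm high, four round 47 mm pockets in a row along its x at -93, -31, 31, 93 mm, y = 0, floors 15 mm above the table (socket tops at 101 mm). Origin: centre of the underside. The two racks lie left and right of the robot, either way about, rows within 20 degrees of straight ahead; 22 mm or more between sockets, free room across the row.
- drawer_rack: empty grey plastic drawer rack, the destination: fixed, 264 x 76 x 40 mm high, four alike round pockets, 50 mm wide and 28 mm deep, in a row along its x at -93, -31, 31, 93 mm, y = 0; flat floors 12 mm above the table, so a socket's top ends at 98 mm. Origin: centre of the underside; z up. The orange pull may be at its +x or its -x end.
- rack_pull: the orange pull (flat frame, 30 x 60 mm, top 24 mm above the table) fixed to one end of the drawer rack; on the other end is a black rubber stop. Origin: on the row's centre line at table level, at x = +145 or -145 mm of the drawer rack; so the pocket centres lie 52, 114, 176 and 238 mm from it.
- nut_dish: bystander: steel dish of wheel nuts, diameter 76 mm, 24 mm high, between the racks. Origin: centre of the underside. Leave it alone.
- ratchet: bystander: ratchet handle lying on the bench between the racks, 260 mm long along its x, head of 38 mm diameter at +x, 26 mm high (27 mm at its catch). Origin: mid-length, at table level. Leave it alone.
- oil_can: bystander: yellow and blue spray can standing between the racks' far ends, diameter 52 mm, 140 mm tall. Origin: centre of the underside. Leave it alone.
Things that resemble listed ones, but are neither listed nor needed, are in the scene too. What is shaped like the socket_green but pink is not meant.

How it is judged:
At the end, for the whole second after the job is handed in: Sockets upright (0.1 rad) on the rack's pocket floors (underside 8 to 17 mm above the rack's), within 14 mm along and across of the pocket centres: green, blue, yellow, red 52, 114, 176, 238 mm from the pull; released, at rest; dish, ratchet, can moved under 20 mm (horizontal distance between socket_green and rack_pull between 0.038 and 0.066 m and y of socket_green in the frame of drawer_rack between -0.014 and 0.014 m and z of socket_green in the frame of drawer_rack between 0.008 and 0.017 m and angle between each of socket_green, socket_blue, socket_yellow, socket_red's own z axis and vertical below 0.1 rad and linear speed of each of socket_green, socket_blue, socket_yellow, socket_red below 0.02 m/s and contact force between the fingers and socket_green below 0.1 N and horizontal distance between socket_blue and rack_pull between 0.1 and 0.128 m and y of socket_blue in the frame of drawer_rack between -0.014 and 0.014 m and z of socket_blue in the frame of drawer_rack between 0.008 and 0.017 m and contact force between the fingers and socket_blue below 0.1 N and horizontal distance between socket_yellow and rack_pull between 0.162 and 0.19 m and y of socket_yellow in the frame of drawer_rack between -0.014 and 0.014 m and z of socket_yellow in the frame of drawer_rack between 0.008 and 0.017 m and contact force between the fingers and socket_yellow below 0.1 N and horizontal distance between socket_red and rack_pull between 0.224 and 0.252 m and y of socket_red in the frame of drawer_rack between -0.014 and 0.014 m and z of socket_red in the frame of drawer_rack between 0.008 and 0.017 m and contact force between the fingers and socket_red below 0.1 N and distance of each of nut_dish, ratchet, oil_can from where it was at the start of the episode below 0.02 m); the robot touches nothing.
It fails at once if a socket is knocked or laid over (leans more than 45 degrees) (angle between any of socket_green, socket_blue, socket_yellow, socket_red's own z axis and vertical above 0.79 rad).
It fails at once if a socket is dropped (falls free of the fingers at more than 0.75 m/s, as after a drop of 3 cm) ((linear speed of socket_green above 0.75 m/s and contact force between the fingers and socket_green below 0.05 N) or (linear speed of socket_blue above 0.75 m/s and contact force between the fingers and socket_blue below 0.05 N) or (linear speed of socket_yellow above 0.75 m/s and contact force between the fingers and socket_yellow below 0.05 N) or (linear speed of socket_red above 0.75 m/s and contact force between the fingers and socket_red below 0.05 N)).
It fails at once if the dish of nuts, the ratchet or the spray can is shifted by more than 2 cm (distance of any of nut_dish, ratchet, oil_can from where it was at the start of the episode above 0.02 m).
It also fails if it takes over 112 s, if anything falls off the work surface, if the arm or the gripper's body presses on something with over 40 N, if the wrist force passes 120 N, or if a joint passes its speed limit or range.

## Working session

There is one attempt and no reset: what is moved stays moved. The work goes in short steps, Python scripts to look and compute and a shell command to move; the robot and the scene stay as the last step left them, time stands still between calls to the robot, and variables do not carry over. Pictures are saved under pics/ and viewed, at most 14 in all, crops included, and the job is handed in when it is done.

```bash
mkdir -p pics; ls
python3 - <<'E'
from station import manip
import cv2,numpy as np
print(manip.sense())
for n in("scene","side"):
    p,d=manip.snapshot(n); cv2.imwrite(f"pics/{n}0.png",p[:,:,::-1]); np.savez(f"/tmp/{n}0.npz",p=p,d=d); print(n,manip.camera_model(n))
print(manip.camera_model("wrist"))
E
```

```text
pics
{'t': 0.0, 'q': array([-1.34650479e+00,  5.28462037e-01,  1.43393262e+00, -1.54813218e-05,
        1.18139515e+00, -1.78528196e-01]), 'qd': array([-6.96665920e-04,  1.60503537e-04, -1.86975867e-03,  2.63559768e-05,
       -7.30874556e-04,  3.74989431e-04]), 'tau': array([ 4.50089046e-04, -4.42340863e+01, -1.78024614e+01, -4.06588797e-04,
        8.13360763e-03, -1.32188779e-05]), 'tcp_pos': array([ 0.24488673, -0.5744019 ,  0.30292634]), 'tool_rot': array([ 9.79784326e-01,  2.00053663e-01, -3.22910740e-05, -1.09812249e-03]), 'force': array([ 0.39885759, -0.00411491, -0.47451688]), 'ft_torque': array([-0.00318106, -0.02334903,  0.00091823]), 'gripper_force': 0.0, 'finger_gap': 1.0023520474184597}
scene {'fx': 369.3201163255075, 'fy': 369.3201163255075, 'cx': 256.88704462400307, 'cy': 193.24382002376984, 'origin': array([ 0.89113206, -0.35956321,  0.54889097]), 'attitude': array([0.35098598, 0.13175059, 0.31387753, 0.87231389])}
side {'fx': 447.1502246884148, 'fy': 447.1502246884148, 'cx': 258.08244103768027, 'cy': 189.4838693346846, 'origin': array([ 0.4022682 , -0.55966801,  0.75237609]), 'attitude': array([ 0.33763119, -0.04869058, -0.13477402,  0.9303066 ])}
{'fx': 301.80022376154415, 'fy': 301.80022376154415, 'cx': 258.3377245024864, 'cy': 192.88306603817207, 'origin': array([ 0.32157541, -0.54243147,  0.3728031 ]), 'attitude': array([-0.13753797,  0.09205348, -0.54388826,  0.82267553])}
```

View pics/scene0.png

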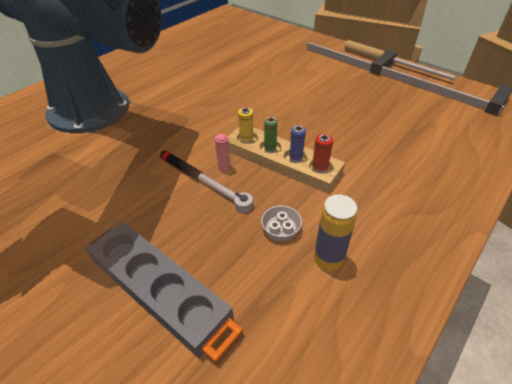

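View pics/side0.png

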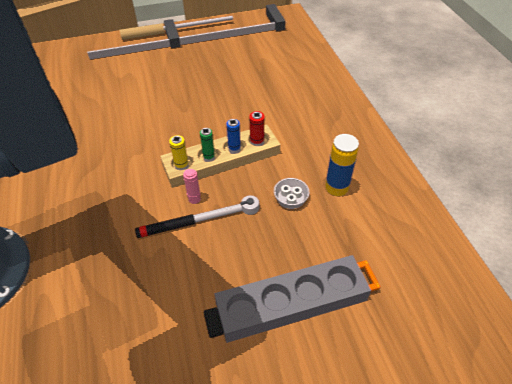

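The scene view shows, from the robot outward, yellow (246,122), green (270,134), blue (297,142) and red (323,152) standing in the pine block. A pink look-alike stands beside the block at (222,152). The drawer rack's orange pull is at its far end, (222,340). The green at (270,134) is the one meant, because it stands in the block and is green. The pink one is excluded.

```bash
cat > h.py <<'E'
import numpy as np,cv2
from scipy.spatial.transform import Rotation as R
from station import manip
def cloud(d,c):
    v,u=np.mgrid[:d.shape[0],:d.shape[1]]
    P=np.stack([(u-c["cx"])/c["fx"]*d,-(v-c["cy"])/c["fy"]*d,-d],-1)
    W=P@R.from_quat(c["attitude"]).as_matrix().T+c["origin"]; W[d<=0]=np.nan; return W
H={"green":(40,85),"blue":(105,130),"yellow":(22,34),"red":(0,7),"pink":(150,176),"orange":(8,18)}
def mask(p,n):
    h=cv2.cvtColor(p,cv2.COLOR_RGB2HSV); a,b=H[n]
    return (h[...,0]>=a)&(h[...,0]<=b)&(h[...,1]>(90 if n=="pink" else 150))&(h[...,2]>40)
E
python3 - <<'E'
from h import *
for n in("scene","side"):
    z=np.load(f"/tmp/{n}0.npz");p,d=z["p"],z["d"];W=cloud(d,manip.camera_model(n)); print(n)
    Z=W[...,2]
    for k in("green","blue","yellow","red","pink"):
        m=mask(p,k)&(Z>(.03)); 
        if k in("yellow","blue"): m&=~((W[...,0]>.6)&(W[...,1]<-.0)&(Z>.11))
        nl,lab,st,ce=cv2.connectedComponentsWithStats(m.astype(np.uint8))
        for i in range(1,nl):
            if st[i,4]<40: continue
            w=W[lab==i]; t=w[w[:,2]>w[:,2].max()-.012]
            # all points near top, incl. steel collar
            print(k,ce[i].round(),st[i,4],"zmax",w[:,2].max().round(3),"rowmean",w[:,:2].mean(0).round(3))
            c=w[:,:2].mean(0); r=np.hypot(W[...,0]-c[0],W[...,1]-c[1])
            zt=w[:,2].max(); s=W[(r<.035)&(Z>zt-.007)][:,:2]
            (cx,cy),rr=cv2.minEnclosingCircle(s.astype(np.float32)); print("   top",len(s),np.round((cx,cy,rr),4))
    sat=cv2.cvtColor(p,cv2.COLOR_RGB2HSV)[...,1]
    m=(sat<60)&(abs(Z-.04)<.006)
    nl,lab,st,ce=cv2.connectedComponentsWithStats(m.astype(np.uint8)); i=1+st[1:,4].argmax()
    print("rack",st[i],cv2.minAreaRect(W[lab==i][:,:2].astype(np.float32)))
    m=(sat>80)&(abs(Z-.03)<.004)
    nl,lab,st,ce=cv2.connectedComponentsWithStats(m.astype(np.uint8)); i=1+st[1:,4].argmax()
    print("block",st[i],cv2.minAreaRect(W[lab==i][:,:2].astype(np.float32)))
    m=mask(p,"orange")&(abs(Z-.022)<.006); print("pull",m.sum(),cv2.minAreaRect(W[m][:,:2].astype(np.float32)))
    q=W[(Z>.025)&(Z<.2)&(W[...,0]>.3)&(W[...,1]<.4)]
    can=q[(q[:,2]>.13)]; print("can",can.mean(0))
E
```

```text
scene
yellow [245. 113.] 43 zmax 0.101 rowmean [0.435 0.14 ]
   top 108 [0.4317 0.1444 0.016 ]
red [322. 153.] 446 zmax 0.099 rowmean [0.621 0.161]
   top 181 [0.6156 0.1715 0.018 ]
pink [220. 138.] 53 zmax 0.087 rowmean [0.442 0.056]
   top 98 [0.442  0.0574 0.014 ]
rack [  87  223  145  127 4535] ((0.5623626708984375, -0.2279501110315323), (0.26518774032592773, 0.07682953774929047), 0.5651678442955017)
block [ 227  127  118   58 1527] ((0.52520751953125, 0.15703532099723816), (0.26446399092674255, 0.07894700020551682), 6.91886568069458)
pull 762 ((0.43588775396347046, 0.1766400933265686), (0.40543797612190247, 1.0335044860839844), 30.39383888244629)
can [ 0.74899125 -0.00346438  0.13845141]
side
green [207. 145.] 216 zmax 0.097 rowmean [0.494 0.142]
   top 116 [0.4956 0.1514 0.014 ]
blue [233. 136.] 258 zmax 0.097 rowmean [0.555 0.153]
   top 117 [0.5572 0.1636 0.0163]
blue [339. 175.] 466 zmax 0.096 rowmean [ 0.737 -0.017]
   top 730 [ 0.7468 -0.0017  0.0263]
yellow [179. 153.] 331 zmax 0.099 rowmean [0.43  0.135]
   top 134 [0.4313 0.1447 0.0178]
red [256. 128.] 285 zmax 0.099 rowmean [0.611 0.162]
   top 138 [0.6173 0.1717 0.0193]
pink [191. 181.] 298 zmax 0.087 rowmean [0.44  0.051]
   top 96 [0.4418 0.0569 0.0142]
rack [ 215  256  156   78 3782] ((0.5633158683776855, -0.2274848222732544), (0.26337212324142456, 0.07803814858198166), 0.5984452366828918)
block [ 161  125  120   55 1352] ((0.5262471437454224, 0.15799550712108612), (0.264447420835495, 0.08011714369058609), 6.662747383117676)
pull 243 ((0.7765946984291077, 0.1858842968940735), (0.8076894283294678, 0.4535372257232666), 52.21564483642578)
can [ 0.74720237 -0.00170616  0.1372011 ]
```

```bash
cat > go.py <<'E'
import sys; from h import *
x,y,z,yaw=map(float,sys.argv[1:5]); s=manip.sense(); M=R.from_quat(s["tool_rot"]).as_matrix()
T=np.column_stack([[np.cos(np.radians(yaw)),np.sin(np.radians(yaw)),0],[np.sin(np.radians(yaw)),-np.cos(np.radians(yaw)),0],[0,0,-1]])
v=np.array([x,y,z])-s["tcp_pos"]
print("t",s["t"].__round__(2),"at",s["tcp_pos"].round(4),"dp total",(M.T@v/.5).round(4),"in final axes",(T.T@v/.5).round(4),"rot",(R.from_matrix(M.T@T).as_rotvec()/2/np.pi).round(4),"rows",round(np.linalg.norm(v)/.0417,1))
E
python3 - <<'E'
import cv2; p=cv2.imread("pics/scene0.png"); cv2.imwrite("pics/crop0.png",cv2.resize(p[95:195,200:360],None,fx=5,fy=5,interpolation=cv2.INTER_CUBIC))
E
python3 go.py 0.48 -0.2 0.30 6.8
```

```text
t 0.1 at [ 0.2449 -0.5745  0.303 ] dp total [ 0.7262 -0.5047  0.0073] in final axes [ 0.5556 -0.688   0.0061] rot [-0.0003 -0.      0.0452] rows 10.6
```

View pics/crop0.png

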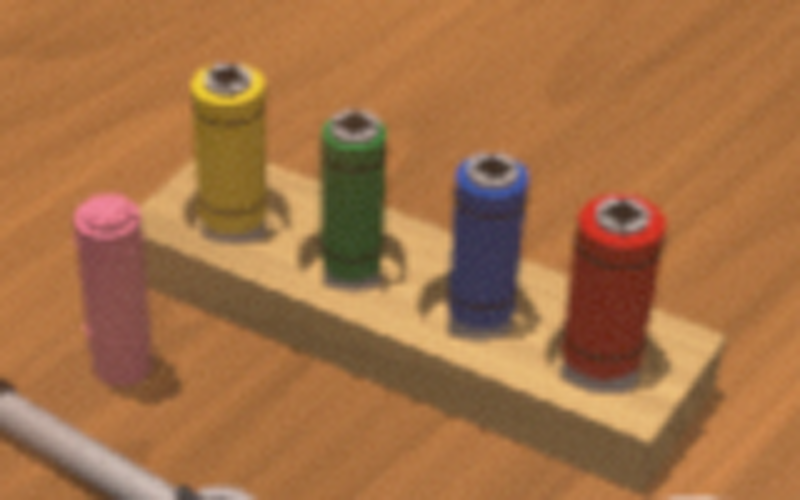

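The crop shows four sleeved sockets with square drive holes. Green is at crop (353,200) in the block. The pink one at (110,290) has no drive hole and stands on the table, so I'm leaving it alone.

```bash
python3 -m crank '[{"dp":[0,0,0],"delta_rot":[0,0,0.015],"fingers":1},{"dp":[0,0,0],"delta_rot":[0,0,0.015],"fingers":1},{"dp":[0,0,0],"delta_rot":[0,0,0.015],"fingers":1}]' 40 | tail -3
python3 -m crank '[{"dp":[0.046,-0.057,0],"delta_rot":[0,0,0],"fingers":1},{"dp":[0.046,-0.057,0],"delta_rot":[0,0,0],"fingers":1},{"dp":[0.046,-0.057,0],"delta_rot":[0,0,0],"fingers":1},{"dp":[0.046,-0.057,0],"delta_rot":[0,0,0],"fingers":1},{"dp":[0.046,-0.057,0],"delta_rot":[0,0,0],"fingers":1},{"dp":[0.046,-0.057,0],"delta_rot":[0,0,0],"fingers":1},{"dp":[0.046,-0.057,0],"delta_rot":[0,0,0],"fingers":1},{"dp":[0.046,-0.057,0],"delta_rot":[0,0,0],"fingers":1},{"dp":[0.046,-0.057,0],"delta_rot":[0,0,0],"fingers":1},{"dp":[0.046,-0.057,0],"delta_rot":[0,0,0],"fingers":1},{"dp":[0.046,-0.057,0],"delta_rot":[0,0,0],"fingers":1},{"dp":[0.046,-0.057,0],"delta_rot":[0,0,0],"fingers":1}]' | tail -3
python3 go.py 0.4955 0.152 0.24 6.8
```

```text
force: [-0.7, -0.4, 0.0]
finger_gap: 0.998
gripper_force: 0.0
force: [0.0, -0.7, -0.5]
finger_gap: 0.998
gripper_force: 0.0
t 1.35 at [ 0.4785 -0.2006  0.3037] dp total [ 0.1181 -0.696   0.1276] in final axes [ 0.1172 -0.6962  0.1274] rot [-0.0001  0.0001  0.0002] rows 8.6
```

```bash
python3 -m crank '[{"dp":[0.0107,-0.0633,0.0116],"delta_rot":[0,0,0],"fingers":1},{"dp":[0.0107,-0.0633,0.0116],"delta_rot":[0,0,0],"fingers":1},{"dp":[0.0107,-0.0633,0.0116],"delta_rot":[0,0,0],"fingers":1},{"dp":[0.0107,-0.0633,0.0116],"delta_rot":[0,0,0],"fingers":1},{"dp":[0.0107,-0.0633,0.0116],"delta_rot":[0,0,0],"fingers":1},{"dp":[0.0107,-0.0633,0.0116],"delta_rot":[0,0,0],"fingers":1},{"dp":[0.0107,-0.0633,0.0116],"delta_rot":[0,0,0],"fingers":1},{"dp":[0.0107,-0.0633,0.0116],"delta_rot":[0,0,0],"fingers":1},{"dp":[0.0107,-0.0633,0.0116],"delta_rot":[0,0,0],"fingers":1},{"dp":[0.0107,-0.0633,0.0116],"delta_rot":[0,0,0],"fingers":1},{"dp":[0.0107,-0.0633,0.0116],"delta_rot":[0,0,0],"fingers":1},{"dp":[0,0,0],"delta_rot":[0,0,0],"fingers":1}]' | tail -3
python3 - <<'E'
from h import *
c=manip.camera_model("wrist");p,d=manip.snapshot("wrist");cv2.imwrite("pics/w1.png",p[:,:,::-1]);W=cloud(d,c);Z=W[...,2]
for k in("green","blue","yellow","red"):
    m=mask(p,k)&(Z>.03)&(Z<.11); 
    if m.sum()<40: print(k,"none");continue
    c0=np.median(W[m][:,:2],0); r=np.hypot(W[...,0]-c0[0],W[...,1]-c0[1]); s=W[(r<.03)&(Z>.094)&(Z<.107)][:,:2]
    if len(s): print(k,m.sum(),c0.round(3),len(s),np.round(cv2.minEnclosingCircle(s.astype(np.float32))[0],4),cv2.minEnclosingCircle(s.astype(np.float32))[1])
E
python3 go.py 0.4955 0.152 0.122 6.8
```

```text
force: [0.4, 0.5, -0.7]
finger_gap: 0.999
gripper_force: 0.0
green 687 [0.506 0.155] 991 [0.4948 0.153 ] 0.014011760242283344
blue 522 [0.561 0.164] 1487 [0.5572 0.164 ] 0.014947041869163513
yellow 1557 [0.443 0.148] 1034 [0.4303 0.1463] 0.016403838992118835
red 1613 [0.607 0.17 ] 2510 [0.614  0.1721] 0.01748490333557129
t 2.4 at [0.494  0.1528 0.2393] dp total [0.0032 0.0021 0.2345] in final axes [0.0028 0.002  0.2345] rot [-0.0001  0.0003  0.001 ] rows 2.8
```

View pics/w1.png

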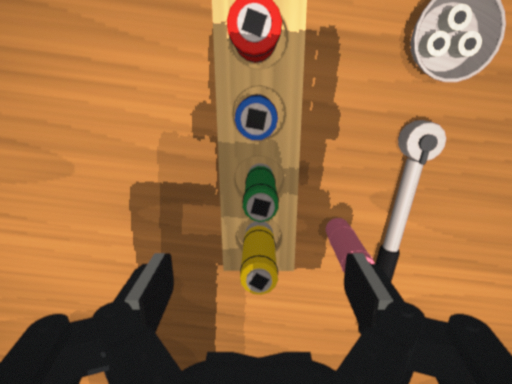

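The wrist view lines the four tops up along the block: green (262,207), yellow (260,281), blue (256,118), red (255,24). Both fingers clear the row at the sides. Descending on green.

```bash
python3 -m crank '[{"dp":[0.0016,0,0.0293],"delta_rot":[0,0,0.001],"fingers":1},{"dp":[0,0,0.0293],"delta_rot":[0,0,0],"fingers":1},{"dp":[0,0,0.0293],"delta_rot":[0,0,0],"fingers":1},{"dp":[0,0,0.0293],"delta_rot":[0,0,0],"fingers":1},{"dp":[0,0,0.0293],"delta_rot":[0,0,0],"fingers":1},{"dp":[0,0,0.0293],"delta_rot":[0,0,0],"fingers":1},{"dp":[0,0,0.0293],"delta_rot":[0,0,0],"fingers":1},{"dp":[0,0,0.0293],"delta_rot":[0,0,0],"fingers":1},{"dp":[0,0,0],"delta_rot":[0,0,0],"fingers":1}]'
python3 -m crank '[{"dp":[0,0,0],"delta_rot":[0,0,0],"fingers":-1},{"dp":[0,0,0],"delta_rot":[0,0,0],"fingers":-1},{"dp":[0,0,0],"delta_rot":[0,0,0],"fingers":-1},{"dp":[0,0,0],"delta_rot":[0,0,0],"fingers":-1},{"dp":[0,0,0],"delta_rot":[0,0,0],"fingers":-1},{"dp":[0,0,0],"delta_rot":[0,0,0],"fingers":-1},{"dp":[0,0,0],"delta_rot":[0,0,0],"fingers":-1},{"dp":[0,0,0],"delta_rot":[0,0,0],"fingers":-1},{"dp":[0,0,0],"delta_rot":[0,0,0],"fingers":-1},{"dp":[0,0,0],"delta_rot":[0,0,0],"fingers":-1}]' 40
```

```text
t: 3.15
tcp_pos: [0.4944, 0.1491, 0.1208]
tool_rot: [0.998, 0.056, -0.003, 0.0]
force: [0.4, 0.7, 0.3]
finger_gap: 1.001
gripper_force: 0.0
t: 3.98
tcp_pos: [0.496, 0.1505, 0.1236]
tool_rot: [0.998, 0.057, 0.001, -0.0]
force: [-0.6, 0.1, 5.8]
finger_gap: 0.315
gripper_force: 41.2
```

```bash
python3 -m crank '[{"dp":[0,0,-0.01],"delta_rot":[0,0,0],"fingers":-1},{"dp":[0,0,-0.025],"delta_rot":[0,0,0],"fingers":-1},{"dp":[0,0,-0.04],"delta_rot":[0,0,0],"fingers":-1},{"dp":[0,0,-0.05],"delta_rot":[0,0,0],"fingers":-1},{"dp":[0,0,-0.05],"delta_rot":[0,0,0],"fingers":-1},{"dp":[0,0,-0.05],"delta_rot":[0,0,0],"fingers":-1},{"dp":[0,0,-0.04],"delta_rot":[0,0,0],"fingers":-1},{"dp":[0,0,-0.015],"delta_rot":[0,0,0.009],"fingers":-1},{"dp":[0,0,0],"delta_rot":[0,0,0.009],"fingers":-1},{"dp":[0,0,0],"delta_rot":[0,0,0],"fingers":-1}]'
python3 go.py 0.656 -0.2268 0.262 0.6
```

```text
t: 4.82
tcp_pos: [0.4953, 0.1505, 0.2635]
tool_rot: [1.0, -0.0, 0.0, -0.0]
force: [-0.1, 0.2, -2.8]
finger_gap: 0.32
gripper_force: 40.8
t 4.82 at [0.4953 0.1505 0.2635] dp total [0.3215 0.7545 0.0031] in final axes [0.3136 0.7579 0.003 ] rot [-0.     -0.0001 -0.0017] rows 9.8
```

```bash
python3 -m crank '[{"dp":[0.0268,0.0629,0],"delta_rot":[0,0,0],"fingers":-1},{"dp":[0.0268,0.0629,0],"delta_rot":[0,0,0],"fingers":-1},{"dp":[0.0268,0.0629,0],"delta_rot":[0,0,0],"fingers":-1},{"dp":[0.0268,0.0629,0],"delta_rot":[0,0,0],"fingers":-1},{"dp":[0.0268,0.0629,0],"delta_rot":[0,0,0],"fingers":-1},{"dp":[0.0268,0.0629,0],"delta_rot":[0,0,0],"fingers":-1},{"dp":[0.0268,0.0629,0],"delta_rot":[0,0,0],"fingers":-1},{"dp":[0.0268,0.0629,0],"delta_rot":[0,0,0],"fingers":-1},{"dp":[0.0268,0.0629,0],"delta_rot":[0,0,0],"fingers":-1},{"dp":[0.0268,0.0629,0],"delta_rot":[0,0,0],"fingers":-1},{"dp":[0.0268,0.0629,0],"delta_rot":[0,0,0],"fingers":-1},{"dp":[0.0268,0.0629,0],"delta_rot":[0,0,0],"fingers":-1}]'
python3 -m crank '[{"dp":[0,0,0],"delta_rot":[0,0,0],"fingers":-1},{"dp":[0,0,0],"delta_rot":[0,0,0],"fingers":-1}]' |tail -3
python3 - <<'E'
from h import *
c=manip.camera_model("wrist");p,d=manip.snapshot("wrist");cv2.imwrite("pics/w2.png",p[:,:,::-1]);W=cloud(d,c);Z=W[...,2]
sat=cv2.cvtColor(p,cv2.COLOR_RGB2HSV)[...,1]
m=(sat<70)&(abs(Z-.04)<.006);print(m.sum(),cv2.minAreaRect(W[m][:,:2].astype(np.float32)))
for n in("scene","side"):
    p,d=manip.snapshot(n);W=cloud(d,manip.camera_model(n));cv2.imwrite(f"pics/{n}1.png",p[:,:,::-1])
    m=mask(p,"green")&(W[...,2]>.05)&(W[...,1]<-.1);w=W[m]; print(n,m.sum(), w.min(0).round(3) if len(w) else 0,w.max(0).round(3) if len(w) else 0)
E
python3 go.py 0.656 -0.2268 0.119 0.6
```

```text
t: 5.82
tcp_pos: [0.6562, -0.2281, 0.2613]
tool_rot: [1.0, 0.001, -0.002, -0.001]
force: [0.9, 0.1, -2.1]
finger_gap: 0.317
gripper_force: 40.8
force: [-0.3, 0.2, -2.7]
finger_gap: 0.315
gripper_force: 40.7
5181 ((0.630888819694519, -0.18272003531455994), (0.4262503683567047, 0.20331473648548126), 33.213462829589844)
scene 294 [ 0.66  -0.241  0.168] [ 0.669 -0.219  0.234]
side 246 [ 0.641 -0.24   0.165] [ 0.66  -0.21   0.235]
t 6.13 at [ 0.6557 -0.2254  0.2617] dp total [0.0015 0.0033 0.2855] in final axes [0.0007 0.0027 0.2855] rot [-0.0003  0.0005 -0.0014] rows 3.4
```

View pics/w2.png

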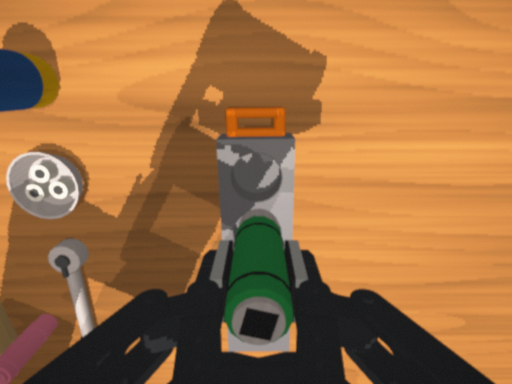

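View pics/scene1.png

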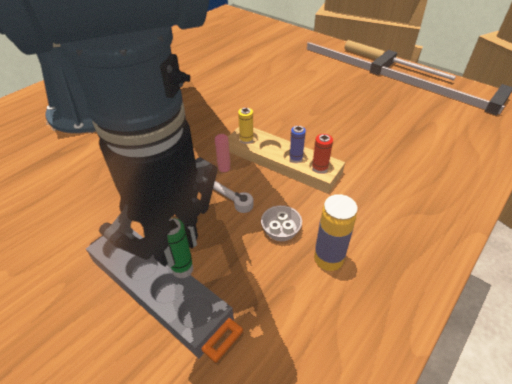

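The wrist view shows green (260,270) held upright above the rack, with the pull-side pocket at (256,172) and the pull at (256,122). The scene view shows the other three sockets still standing. I'll check that pocket numerically.

```bash
python3 - <<'E'
from h import *
c=manip.camera_model("wrist"); A=R.from_quat(c["attitude"]).as_matrix()
for u,v,z in((256,173,.035),(256,122,.024)):
    r=A@np.array([(u-c["cx"])/c["fx"],-(v-c["cy"])/c["fy"],-1]); print((c["origin"]+r*(z-c["origin"][2])/r[2]).round(4))
E
python3 go.py 0.656 -0.2268 0.121 0.6
```

```text
[ 0.6573 -0.2235  0.035 ]
[ 0.7068 -0.2234  0.024 ]
t 6.13 at [ 0.6557 -0.2254  0.2617] dp total [0.0015 0.0033 0.2815] in final axes [0.0007 0.0027 0.2815] rot [-0.0003  0.0005 -0.0014] rows 3.4
```

```bash
python3 -m crank '[{"dp":[0,0,0.04],"delta_rot":[0,0,0],"fingers":-1},{"dp":[0,0,0.04],"delta_rot":[0,0,0],"fingers":-1},{"dp":[0,0,0.04],"delta_rot":[0,0,0],"fingers":-1},{"dp":[0,0,0.04],"delta_rot":[0,0,0],"fingers":-1},{"dp":[0,0,0.04],"delta_rot":[0,0,0],"fingers":-1},{"dp":[0,0,0.03],"delta_rot":[0,0,0],"fingers":-1},{"dp":[0,0,0.02],"delta_rot":[0,0,0],"fingers":-1},{"dp":[0,0,0.015],"delta_rot":[0,0,0],"fingers":-1},{"dp":[0,0,0.01],"delta_rot":[0,0,0],"fingers":-1},{"dp":[0,0,0.0065],"delta_rot":[0,0,0],"fingers":-1},{"dp":[0,0,0],"delta_rot":[0,0,0],"fingers":-1},{"dp":[0,0,0],"delta_rot":[0,0,0],"fingers":-1}]'
```

```text
t: 7.13
tcp_pos: [0.657, -0.227, 0.1229]
tool_rot: [1.0, 0.0, 0.001, 0.0]
force: [-0.2, 0.4, -2.4]
finger_gap: 0.318
gripper_force: 40.7
```

Still hanging (force -2.4 N), so I'll go down in 1 mm steps until it touches.

```bash
for i in 1 2; do python3 -m crank '[{"dp":[0,0,0.002],"delta_rot":[0,0,0],"fingers":-1},{"dp":[0,0,0],"delta_rot":[0,0,0],"fingers":-1}]' | grep -E "tcp|^force"; done
```

```text
tcp_pos: [0.657, -0.2271, 0.1219]
force: [-1.0, 0.6, -2.2]
tcp_pos: [0.657, -0.2271, 0.1207]
force: [-0.5, -0.5, -0.4]
```

```bash
python3 -m crank '[{"dp":[0,0,0.001],"delta_rot":[0,0,0],"fingers":1},{"dp":[0,0,0],"delta_rot":[0,0,0],"fingers":1},{"dp":[0,0,0],"delta_rot":[0,0,0],"fingers":1},{"dp":[0,0,0],"delta_rot":[0,0,0],"fingers":1},{"dp":[0,0,0],"delta_rot":[0,0,0],"fingers":1},{"dp":[0,0,0],"delta_rot":[0,0,0],"fingers":1},{"dp":[0,0,-0.03],"delta_rot":[0,0,0],"fingers":1},{"dp":[0,0,-0.05],"delta_rot":[0,0,0],"fingers":1},{"dp":[0,0,-0.07],"delta_rot":[0,0,0],"fingers":1},{"dp":[0,0,-0.06],"delta_rot":[0,0,0],"fingers":1},{"dp":[0,0,-0.03],"delta_rot":[0,0,0],"fingers":1},{"dp":[0,0,0],"delta_rot":[0,0,0],"fingers":1}]'
python3 go.py 0.5572 0.164 0.24 6.8
```

```text
t: 8.47
tcp_pos: [0.659, -0.228, 0.2463]
tool_rot: [1.0, 0.0, 0.005, 0.003]
force: [1.1, -0.3, 1.0]
finger_gap: 1.002
gripper_force: 0.0
t 8.47 at [ 0.659  -0.228   0.2463] dp total [-0.203  -0.7842  0.0065] in final axes [-0.1093 -0.8025  0.0127] rot [ 0.0009 -0.0015 -0.0188] rows 9.7
```

```bash
python3 -m crank '[{"dp":[-0.0169,-0.0653,0],"delta_rot":[0,0,0],"fingers":1},{"dp":[-0.0169,-0.0653,0],"delta_rot":[0,0,0],"fingers":1},{"dp":[-0.0169,-0.0653,0],"delta_rot":[0,0,0],"fingers":1},{"dp":[-0.0169,-0.0653,0],"delta_rot":[0,0,0],"fingers":1},{"dp":[-0.0169,-0.0653,0],"delta_rot":[0,0,0],"fingers":1},{"dp":[-0.0169,-0.0653,0],"delta_rot":[0,0,0],"fingers":1},{"dp":[-0.0169,-0.0653,0],"delta_rot":[0,0,0],"fingers":1},{"dp":[-0.0169,-0.0653,0],"delta_rot":[0,0,0],"fingers":1},{"dp":[-0.0169,-0.0653,0],"delta_rot":[0,0,0],"fingers":1},{"dp":[-0.0169,-0.0653,0],"delta_rot":[0,0,0],"fingers":1},{"dp":[-0.0169,-0.0653,0],"delta_rot":[0,0,0],"fingers":1},{"dp":[-0.0169,-0.0653,0],"delta_rot":[0,0,0],"fingers":1}]'
python3 -m crank '[{"dp":[0,0,0],"delta_rot":[0,0,-0.009],"fingers":1},{"dp":[0,0,0],"delta_rot":[0,0,-0.009],"fingers":1},{"dp":[0,0,0],"delta_rot":[0,0,0],"fingers":1},{"dp":[0,0,0],"delta_rot":[0,0,0],"fingers":1}]' |tail -3
python3 go.py 0.5572 0.164 0.122 6.8
python3 - <<'E'
from h import *
p,d=manip.snapshot("side");cv2.imwrite("pics/side2.png",p[:,:,::-1]);W=cloud(d,manip.camera_model("side"));Z=W[...,2]
for k,y0 in(("green",-1),("blue",.1),("yellow",.1),("red",.1)):
    w=W[mask(p,k)&(Z>.03)&(W[...,1]>y0)]
    if len(w)<30: print(k,"none");continue
    c=np.median(w[:,:2],0);r=np.hypot(W[...,0]-c[0],W[...,1]-c[1]);q=W[(r<.03)&(Z>.09)&(Z<.107)]
    if len(q): print(k,len(w),"top",q[:,2].max().round(4),np.round(cv2.minEnclosingCircle(q[:,:2].astype(np.float32))[0],4),round(cv2.minEnclosingCircle(q[:,:2].astype(np.float32))[1],4))
E
```

```text
t: 9.47
tcp_pos: [0.5537, 0.1663, 0.2391]
tool_rot: [1.0, 0.0, -0.001, 0.0]
force: [0.4, -0.3, 0.1]
finger_gap: 1.003
gripper_force: 0.0
force: [-0.5, -0.3, -0.4]
finger_gap: 0.999
gripper_force: 0.0
t 9.8 at [0.5546 0.165  0.2393] dp total [0.0053 0.0026 0.2345] in final axes [0.005  0.0026 0.2345] rot [-0.      0.0002 -0.001 ] rows 2.8
green 273 top 0.0997 [ 0.6569 -0.228 ] 0.0141
blue 260 top 0.1015 [0.5594 0.1624] 0.0172
yellow 342 top 0.101 [0.4298 0.1463] 0.0177
red 277 top 0.1008 [0.6161 0.1718] 0.0182
```

View pics/side2.png

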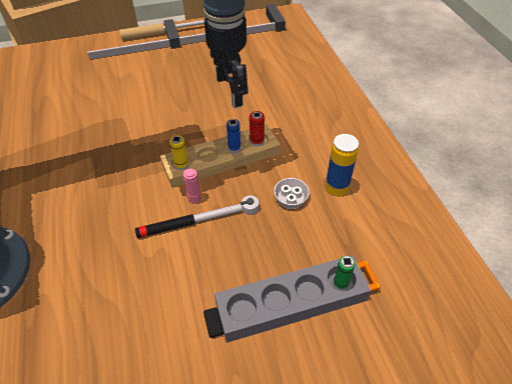

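The side view shows green upright in the pull-side pocket at (345,272), and blue untouched at (234,135) beneath the gripper. Grasping blue.

```bash
python3 -m crank '[{"dp":[0.005,0.002,0.0293],"delta_rot":[0,0,0],"fingers":1},{"dp":[0,0,0.0293],"delta_rot":[0,0,0],"fingers":1},{"dp":[0,0,0.0293],"delta_rot":[0,0,0],"fingers":1},{"dp":[0,0,0.0293],"delta_rot":[0,0,0],"fingers":1},{"dp":[0,0,0.0293],"delta_rot":[0,0,0],"fingers":1},{"dp":[0,0,0.0293],"delta_rot":[0,0,0],"fingers":1},{"dp":[0,0,0.0293],"delta_rot":[0,0,0],"fingers":1},{"dp":[0,0,0.0293],"delta_rot":[0,0,0],"fingers":1},{"dp":[0,0,0],"delta_rot":[0,0,0],"fingers":1}]'
python3 -m crank '[{"dp":[0,0,0],"delta_rot":[0,0,0],"fingers":-1},{"dp":[0,0,0],"delta_rot":[0,0,0],"fingers":-1},{"dp":[0,0,0],"delta_rot":[0,0,0],"fingers":-1},{"dp":[0,0,0],"delta_rot":[0,0,0],"fingers":-1},{"dp":[0,0,0],"delta_rot":[0,0,0],"fingers":-1},{"dp":[0,0,0],"delta_rot":[0,0,0],"fingers":-1},{"dp":[0,0,0],"delta_rot":[0,0,0],"fingers":-1},{"dp":[0,0,0],"delta_rot":[0,0,0],"fingers":-1},{"dp":[0,0,0],"delta_rot":[0,0,0],"fingers":-1},{"dp":[0,0,0],"delta_rot":[0,0,0],"fingers":-1}]' 40
python3 -m crank '[{"dp":[0,0,-0.01],"delta_rot":[0,0,0],"fingers":-1},{"dp":[0,0,-0.025],"delta_rot":[0,0,0],"fingers":-1},{"dp":[0,0,-0.04],"delta_rot":[0,0,0],"fingers":-1},{"dp":[0,0,-0.05],"delta_rot":[0,0,0],"fingers":-1},{"dp":[0,0,-0.05],"delta_rot":[0,0,0],"fingers":-1},{"dp":[0,0,-0.05],"delta_rot":[0,0,0],"fingers":-1},{"dp":[0,0,-0.04],"delta_rot":[0,0,0],"fingers":-1},{"dp":[0,0,-0.015],"delta_rot":[0,0,0.009],"fingers":-1},{"dp":[0,0,0],"delta_rot":[0,0,0.009],"fingers":-1},{"dp":[0,0,0],"delta_rot":[0,0,0],"fingers":-1}]'
python3 go.py 0.594 -0.2274 0.262 0.6
```

```text
t: 10.6
tcp_pos: [0.5561, 0.1632, 0.1198]
tool_rot: [0.998, 0.056, -0.003, 0.0]
force: [-0.0, 0.5, -0.3]
finger_gap: 0.999
gripper_force: 0.0
t: 11.43
tcp_pos: [0.5581, 0.1643, 0.1234]
tool_rot: [0.998, 0.057, 0.001, 0.0]
force: [-0.3, -0.3, 6.3]
finger_gap: 0.342
gripper_force: 39.4
t: 12.27
tcp_pos: [0.5572, 0.1642, 0.263]
tool_rot: [1.0, -0.0, 0.0, -0.0]
force: [-0.6, 0.1, -2.9]
finger_gap: 0.343
gripper_force: 39.7
t 12.27 at [0.5572 0.1642 0.263 ] dp total [0.0736 0.7832 0.0019] in final axes [0.0653 0.7839 0.002 ] rot [-0.     -0.     -0.0017] rows 9.4
```

```bash
python3 -m crank '[{"dp":[0.0061,0.0653,0],"delta_rot":[0,0,0],"fingers":-1},{"dp":[0.0061,0.0653,0],"delta_rot":[0,0,0],"fingers":-1},{"dp":[0.0061,0.0653,0],"delta_rot":[0,0,0],"fingers":-1},{"dp":[0.0061,0.0653,0],"delta_rot":[0,0,0],"fingers":-1},{"dp":[0.0061,0.0653,0],"delta_rot":[0,0,0],"fingers":-1},{"dp":[0.0061,0.0653,0],"delta_rot":[0,0,0],"fingers":-1},{"dp":[0.0061,0.0653,0],"delta_rot":[0,0,0],"fingers":-1},{"dp":[0.0061,0.0653,0],"delta_rot":[0,0,0],"fingers":-1},{"dp":[0.0061,0.0653,0],"delta_rot":[0,0,0],"fingers":-1},{"dp":[0.0061,0.0653,0],"delta_rot":[0,0,0],"fingers":-1},{"dp":[0.0061,0.0653,0],"delta_rot":[0,0,0],"fingers":-1},{"dp":[0.0061,0.0653,0],"delta_rot":[0,0,0],"fingers":-1}]'
python3 -m crank '[{"dp":[0,0,0],"delta_rot":[0,0,0],"fingers":-1},{"dp":[0,0,0],"delta_rot":[0,0,0],"fingers":-1},{"dp":[0,0,0],"delta_rot":[0,0,0],"fingers":-1}]' |tail -3
python3 go.py 0.594 -0.2274 0.122 0
```

```text
t: 13.27
tcp_pos: [0.5936, -0.2288, 0.2611]
tool_rot: [1.0, 0.001, -0.001, -0.001]
force: [0.6, 0.1, -2.0]
finger_gap: 0.343
gripper_force: 39.9
force: [-0.2, 1.1, -2.9]
finger_gap: 0.34
gripper_force: 40.2
t 13.52 at [ 0.5935 -0.2271  0.2612] dp total [0.0018 0.0013 0.2783] in final axes [0.001  0.0006 0.2783] rot [-0.0004  0.0005  0.0001] rows 3.3
```

```bash
python3 -m crank '[{"dp":[0.001,0,0.04],"delta_rot":[0,0,0],"fingers":-1},{"dp":[0,0,0.04],"delta_rot":[0,0,0],"fingers":-1},{"dp":[0,0,0.04],"delta_rot":[0,0,0],"fingers":-1},{"dp":[0,0,0.04],"delta_rot":[0,0,0],"fingers":-1},{"dp":[0,0,0.04],"delta_rot":[0,0,0],"fingers":-1},{"dp":[0,0,0.03],"delta_rot":[0,0,0],"fingers":-1},{"dp":[0,0,0.02],"delta_rot":[0,0,0],"fingers":-1},{"dp":[0,0,0.015],"delta_rot":[0,0,0],"fingers":-1},{"dp":[0,0,0.01],"delta_rot":[0,0,0],"fingers":-1},{"dp":[0,0,0.0065],"delta_rot":[0,0,0],"fingers":-1},{"dp":[0,0,0],"delta_rot":[0,0,0],"fingers":-1},{"dp":[0,0,0],"delta_rot":[0,0,0],"fingers":-1}]'
for i in 1 2; do python3 -m crank '[{"dp":[0,0,0.002],"delta_rot":[0,0,0],"fingers":-1},{"dp":[0,0,0],"delta_rot":[0,0,0],"fingers":-1}]' | grep -E "tcp|^force"; done
```

```text
t: 14.52
tcp_pos: [0.5953, -0.2277, 0.1223]
tool_rot: [1.0, 0.0, 0.001, 0.0]
force: [-0.8, 0.0, -2.4]
finger_gap: 0.343
gripper_force: 40.2
tcp_pos: [0.5953, -0.2279, 0.1214]
force: [0.4, 0.5, -1.7]
tcp_pos: [0.5953, -0.2279, 0.1205]
force: [-0.2, 0.7, 1.3]
```

Contact (+1.3 N). Releasing, rising, then on to yellow.

```bash
python3 -m crank '[{"dp":[0,0,0],"delta_rot":[0,0,0],"fingers":1},{"dp":[0,0,0],"delta_rot":[0,0,0],"fingers":1},{"dp":[0,0,0],"delta_rot":[0,0,0],"fingers":1},{"dp":[0,0,0],"delta_rot":[0,0,0],"fingers":1},{"dp":[0,0,0],"delta_rot":[0,0,0],"fingers":1},{"dp":[0,0,0],"delta_rot":[0,0,0],"fingers":1},{"dp":[0,0,-0.03],"delta_rot":[0,0,0],"fingers":1},{"dp":[0,0,-0.05],"delta_rot":[0,0,0],"fingers":1},{"dp":[0,0,-0.07],"delta_rot":[0,0,0],"fingers":1},{"dp":[0,0,-0.06],"delta_rot":[0,0,0],"fingers":1},{"dp":[0,0,-0.03],"delta_rot":[0,0,0],"fingers":1},{"dp":[0,0,0],"delta_rot":[0,0,0],"fingers":1}]'
python3 go.py 0.4303 0.1463 0.24 6.8
```

```text
t: 15.85
tcp_pos: [0.5969, -0.2287, 0.2444]
tool_rot: [1.0, 0.0, 0.004, 0.002]
force: [1.4, 0.2, 0.0]
finger_gap: 0.999
gripper_force: 0.0
t 15.85 at [ 0.5969 -0.2287  0.2444] dp total [-0.3327 -0.7503  0.0025] in final axes [-0.2421 -0.7842  0.0087] rot [ 0.0008 -0.0012 -0.0188] rows 9.8
```

```bash
python3 -m crank '[{"dp":[-0.0275,-0.0626,0],"delta_rot":[0,0,0],"fingers":1},{"dp":[-0.0275,-0.0626,0],"delta_rot":[0,0,0],"fingers":1},{"dp":[-0.0275,-0.0626,0],"delta_rot":[0,0,0],"fingers":1},{"dp":[-0.0275,-0.0626,0],"delta_rot":[0,0,0],"fingers":1},{"dp":[-0.0275,-0.0626,0],"delta_rot":[0,0,0],"fingers":1},{"dp":[-0.0275,-0.0626,0],"delta_rot":[0,0,0],"fingers":1},{"dp":[-0.0275,-0.0626,0],"delta_rot":[0,0,0],"fingers":1},{"dp":[-0.0275,-0.0626,0],"delta_rot":[0,0,0],"fingers":1},{"dp":[-0.0275,-0.0626,0],"delta_rot":[0,0,0],"fingers":1},{"dp":[-0.0275,-0.0626,0],"delta_rot":[0,0,0],"fingers":1},{"dp":[-0.0275,-0.0626,0],"delta_rot":[0,0,0],"fingers":1},{"dp":[-0.0275,-0.0626,0],"delta_rot":[0,0,0],"fingers":1}]' | grep tcp
python3 -m crank '[{"dp":[0,0,0],"delta_rot":[0,0,-0.0095],"fingers":1},{"dp":[0,0,0],"delta_rot":[0,0,-0.0095],"fingers":1},{"dp":[0,0,0],"delta_rot":[0,0,0],"fingers":1},{"dp":[0,0,0],"delta_rot":[0,0,0],"fingers":1}]' |tail -3
python3 go.py 0.4303 0.1463 0.122 6.8
```

```text
tcp_pos: [0.4281, 0.1491, 0.2387]
force: [-1.2, -0.2, 0.5]
finger_gap: 0.995
gripper_force: 0.0
t 17.18 at [0.4292 0.148  0.239 ] dp total [0.0021 0.0036 0.234 ] in final axes [0.0017 0.0036 0.234 ] rot [-0.      0.0003  0.    ] rows 2.8
```

```bash
python3 -m crank '[{"dp":[0.002,0.0035,0.0293],"delta_rot":[0,0,0],"fingers":1},{"dp":[0,0,0.0293],"delta_rot":[0,0,0],"fingers":1},{"dp":[0,0,0.0293],"delta_rot":[0,0,0],"fingers":1},{"dp":[0,0,0.0293],"delta_rot":[0,0,0],"fingers":1},{"dp":[0,0,0.0293],"delta_rot":[0,0,0],"fingers":1},{"dp":[0,0,0.0293],"delta_rot":[0,0,0],"fingers":1},{"dp":[0,0,0.0293],"delta_rot":[0,0,0],"fingers":1},{"dp":[0,0,0.0293],"delta_rot":[0,0,0],"fingers":1},{"dp":[0,0,0],"delta_rot":[0,0,0],"fingers":1}]' | grep -E "tcp|force"
python3 -m crank '[{"dp":[0,0,0],"delta_rot":[0,0,0],"fingers":-1},{"dp":[0,0,0],"delta_rot":[0,0,0],"fingers":-1},{"dp":[0,0,0],"delta_rot":[0,0,0],"fingers":-1},{"dp":[0,0,0],"delta_rot":[0,0,0],"fingers":-1},{"dp":[0,0,0],"delta_rot":[0,0,0],"fingers":-1},{"dp":[0,0,0],"delta_rot":[0,0,0],"fingers":-1},{"dp":[0,0,0],"delta_rot":[0,0,0],"fingers":-1},{"dp":[0,0,0],"delta_rot":[0,0,0],"fingers":-1},{"dp":[0,0,0],"delta_rot":[0,0,0],"fingers":-1},{"dp":[0,0,0],"delta_rot":[0,0,0],"fingers":-1}]' 40
python3 -m crank '[{"dp":[0,0,-0.01],"delta_rot":[0,0,0],"fingers":-1},{"dp":[0,0,-0.025],"delta_rot":[0,0,0],"fingers":-1},{"dp":[0,0,-0.04],"delta_rot":[0,0,0],"fingers":-1},{"dp":[0,0,-0.05],"delta_rot":[0,0,0],"fingers":-1},{"dp":[0,0,-0.05],"delta_rot":[0,0,0],"fingers":-1},{"dp":[0,0,-0.05],"delta_rot":[0,0,0],"fingers":-1},{"dp":[0,0,-0.04],"delta_rot":[0,0,0],"fingers":-1},{"dp":[0,0,-0.015],"delta_rot":[0,0,0.009],"fingers":-1},{"dp":[0,0,0],"delta_rot":[0,0,0.009],"fingers":-1},{"dp":[0,0,0],"delta_rot":[0,0,0],"fingers":-1}]'
python3 go.py 0.532 -0.228 0.262 0.6
```

```text
tcp_pos: [0.43, 0.1455, 0.1202]
force: [0.0, 0.2, -0.6]
gripper_force: 0.0
t: 18.77
tcp_pos: [0.4313, 0.1464, 0.1233]
tool_rot: [0.998, 0.06, 0.001, 0.0]
force: [-0.3, -0.1, 6.4]
finger_gap: 0.36
gripper_force: 39.3
t: 19.6
tcp_pos: [0.4305, 0.1463, 0.2632]
tool_rot: [1.0, 0.003, 0.0, -0.0]
force: [0.1, -0.9, -2.1]
finger_gap: 0.365
gripper_force: 40.0
t 19.6 at [0.4305 0.1463 0.2632] dp total [0.1984 0.7498 0.0026] in final axes [0.1952 0.7507 0.0024] rot [-0.     -0.0001 -0.0007] rows 9.3
```

```bash
python3 -m crank '[{"dp":[0.0165,0.0625,0],"delta_rot":[0,0,0],"fingers":-1},{"dp":[0.0165,0.0625,0],"delta_rot":[0,0,0],"fingers":-1},{"dp":[0.0165,0.0625,0],"delta_rot":[0,0,0],"fingers":-1},{"dp":[0.0165,0.0625,0],"delta_rot":[0,0,0],"fingers":-1},{"dp":[0.0165,0.0625,0],"delta_rot":[0,0,0],"fingers":-1},{"dp":[0.0165,0.0625,0],"delta_rot":[0,0,0],"fingers":-1},{"dp":[0.0165,0.0625,0],"delta_rot":[0,0,0],"fingers":-1},{"dp":[0.0165,0.0625,0],"delta_rot":[0,0,0],"fingers":-1},{"dp":[0.0165,0.0625,0],"delta_rot":[0,0,0],"fingers":-1},{"dp":[0.0165,0.0625,0],"delta_rot":[0,0,0],"fingers":-1},{"dp":[0.0165,0.0625,0],"delta_rot":[0,0,0],"fingers":-1},{"dp":[0.0165,0.0625,0],"delta_rot":[0,0,0],"fingers":-1}]' | grep tcp
python3 -m crank '[{"dp":[0,0,0],"delta_rot":[0,0,0],"fingers":-1},{"dp":[0,0,0],"delta_rot":[0,0,0],"fingers":-1},{"dp":[0,0,0],"delta_rot":[0,0,0],"fingers":-1}]' |tail -3
python3 go.py 0.532 -0.228 0.122 0
```

```text
tcp_pos: [0.5319, -0.2292, 0.2614]
force: [-0.8, 0.3, -2.2]
finger_gap: 0.363
gripper_force: 40.6
t 20.85 at [ 0.5314 -0.2273  0.2613] dp total [0.0021 0.0021 0.2786] in final axes [0.0012 0.0014 0.2786] rot [-0.0004  0.0005  0.0011] rows 3.3
```

```bash
python3 -m crank '[{"dp":[0.001,0.001,0.04],"delta_rot":[0,0,0],"fingers":-1},{"dp":[0,0,0.04],"delta_rot":[0,0,0],"fingers":-1},{"dp":[0,0,0.04],"delta_rot":[0,0,0],"fingers":-1},{"dp":[0,0,0.04],"delta_rot":[0,0,0],"fingers":-1},{"dp":[0,0,0.04],"delta_rot":[0,0,0],"fingers":-1},{"dp":[0,0,0.03],"delta_rot":[0,0,0],"fingers":-1},{"dp":[0,0,0.02],"delta_rot":[0,0,0],"fingers":-1},{"dp":[0,0,0.015],"delta_rot":[0,0,0],"fingers":-1},{"dp":[0,0,0.01],"delta_rot":[0,0,0],"fingers":-1},{"dp":[0,0,0.0065],"delta_rot":[0,0,0],"fingers":-1},{"dp":[0,0,0],"delta_rot":[0,0,0],"fingers":-1},{"dp":[0,0,0],"delta_rot":[0,0,0],"fingers":-1}]'
for i in 1 2; do python3 -m crank '[{"dp":[0,0,0.002],"delta_rot":[0,0,0],"fingers":-1},{"dp":[0,0,0],"delta_rot":[0,0,0],"fingers":-1}]' | grep -E "tcp|^force"; done
```

```text
t: 21.85
tcp_pos: [0.5333, -0.2287, 0.1223]
tool_rot: [1.0, 0.004, 0.0, 0.0]
force: [-0.3, 0.5, -2.0]
finger_gap: 0.363
gripper_force: 40.6
tcp_pos: [0.5333, -0.2288, 0.1213]
force: [0.0, 0.2, -3.0]
tcp_pos: [0.5333, -0.2288, 0.1204]
force: [0.3, 0.6, 1.5]
```

```bash
python3 -m crank '[{"dp":[0,0,0],"delta_rot":[0,0,0],"fingers":1},{"dp":[0,0,0],"delta_rot":[0,0,0],"fingers":1},{"dp":[0,0,0],"delta_rot":[0,0,0],"fingers":1},{"dp":[0,0,0],"delta_rot":[0,0,0],"fingers":1},{"dp":[0,0,0],"delta_rot":[0,0,0],"fingers":1},{"dp":[0,0,0],"delta_rot":[0,0,0],"fingers":1},{"dp":[0,0,-0.03],"delta_rot":[0,0,0],"fingers":1},{"dp":[0,0,-0.05],"delta_rot":[0,0,0],"fingers":1},{"dp":[0,0,-0.07],"delta_rot":[0,0,0],"fingers":1},{"dp":[0,0,-0.06],"delta_rot":[0,0,0],"fingers":1},{"dp":[0,0,-0.03],"delta_rot":[0,0,0],"fingers":1},{"dp":[0,0,0],"delta_rot":[0,0,0],"fingers":1}]' |grep gap
python3 go.py 0.615 0.172 0.24 6.8
```

```text
finger_gap: 1.001
t 23.18 at [ 0.5348 -0.2296  0.2439] dp total [ 0.166  -0.8021  0.005 ] in final axes [ 0.2543 -0.7786  0.0078] rot [ 0.0009 -0.0011 -0.0178] rows 9.8
```

```bash
python3 -m crank '[{"dp":[0.014,-0.0667,0],"delta_rot":[0,0,0],"fingers":1},{"dp":[0.014,-0.0667,0],"delta_rot":[0,0,0],"fingers":1},{"dp":[0.014,-0.0667,0],"delta_rot":[0,0,0],"fingers":1},{"dp":[0.014,-0.0667,0],"delta_rot":[0,0,0],"fingers":1},{"dp":[0.014,-0.0667,0],"delta_rot":[0,0,0],"fingers":1},{"dp":[0.014,-0.0667,0],"delta_rot":[0,0,0],"fingers":1},{"dp":[0.014,-0.0667,0],"delta_rot":[0,0,0],"fingers":1},{"dp":[0.014,-0.0667,0],"delta_rot":[0,0,0],"fingers":1},{"dp":[0.014,-0.0667,0],"delta_rot":[0,0,0],"fingers":1},{"dp":[0.014,-0.0667,0],"delta_rot":[0,0,0],"fingers":1},{"dp":[0.014,-0.0667,0],"delta_rot":[0,0,0],"fingers":1},{"dp":[0.014,-0.0667,0],"delta_rot":[0,0,0],"fingers":1}]' | grep tcp
python3 -m crank '[{"dp":[0,0,0],"delta_rot":[0,0,-0.009],"fingers":1},{"dp":[0,0,0],"delta_rot":[0,0,-0.009],"fingers":1},{"dp":[0,0,0],"delta_rot":[0,0,0],"fingers":1},{"dp":[0,0,0],"delta_rot":[0,0,0],"fingers":1}]' |tail -3
python3 go.py 0.615 0.172 0.122 6.8
```

```text
tcp_pos: [0.6135, 0.1739, 0.238]
force: [1.0, -0.9, -0.3]
finger_gap: 1.0
gripper_force: 0.0
t 24.52 at [0.6135 0.1723 0.2383] dp total [0.0034 0.0009 0.2326] in final axes [0.0028 0.0009 0.2326] rot [-0.      0.0004  0.    ] rows 2.8
```

```bash
python3 -m crank '[{"dp":[0.003,0.0005,0.0293],"delta_rot":[0,0,0],"fingers":1},{"dp":[0,0,0.0293],"delta_rot":[0,0,0],"fingers":1},{"dp":[0,0,0.0293],"delta_rot":[0,0,0],"fingers":1},{"dp":[0,0,0.0293],"delta_rot":[0,0,0],"fingers":1},{"dp":[0,0,0.0293],"delta_rot":[0,0,0],"fingers":1},{"dp":[0,0,0.0293],"delta_rot":[0,0,0],"fingers":1},{"dp":[0,0,0.0293],"delta_rot":[0,0,0],"fingers":1},{"dp":[0,0,0.0275],"delta_rot":[0,0,0],"fingers":1},{"dp":[0,0,0],"delta_rot":[0,0,0],"fingers":1}]' | grep -E "tcp|force"
python3 -m crank '[{"dp":[0,0,0],"delta_rot":[0,0,0],"fingers":-1},{"dp":[0,0,0],"delta_rot":[0,0,0],"fingers":-1},{"dp":[0,0,0],"delta_rot":[0,0,0],"fingers":-1},{"dp":[0,0,0],"delta_rot":[0,0,0],"fingers":-1},{"dp":[0,0,0],"delta_rot":[0,0,0],"fingers":-1},{"dp":[0,0,0],"delta_rot":[0,0,0],"fingers":-1},{"dp":[0,0,0],"delta_rot":[0,0,0],"fingers":-1},{"dp":[0,0,0],"delta_rot":[0,0,0],"fingers":-1},{"dp":[0,0,0],"delta_rot":[0,0,0],"fingers":-1},{"dp":[0,0,0],"delta_rot":[0,0,0],"fingers":-1}]' 40
python3 -m crank '[{"dp":[0,0,-0.01],"delta_rot":[0,0,0],"fingers":-1},{"dp":[0,0,-0.025],"delta_rot":[0,0,0],"fingers":-1},{"dp":[0,0,-0.04],"delta_rot":[0,0,0],"fingers":-1},{"dp":[0,0,-0.05],"delta_rot":[0,0,0],"fingers":-1},{"dp":[0,0,-0.05],"delta_rot":[0,0,0],"fingers":-1},{"dp":[0,0,-0.05],"delta_rot":[0,0,0],"fingers":-1},{"dp":[0,0,-0.04],"delta_rot":[0,0,0],"fingers":-1},{"dp":[0,0,-0.015],"delta_rot":[0,0,0.009],"fingers":-1},{"dp":[0,0,0],"delta_rot":[0,0,0.009],"fingers":-1},{"dp":[0,0,0],"delta_rot":[0,0,0],"fingers":-1}]'
python3 go.py 0.47 -0.2286 0.262 0.6
```

```text
tcp_pos: [0.6138, 0.1713, 0.1201]
force: [-0.0, -0.6, 0.5]
gripper_force: 0.0
t: 26.1
tcp_pos: [0.6163, 0.1724, 0.1246]
tool_rot: [0.998, 0.06, 0.001, -0.0]
force: [-0.1, 1.8, 6.4]
finger_gap: 0.397
gripper_force: 39.7
t: 26.93
tcp_pos: [0.6154, 0.1721, 0.2645]
tool_rot: [1.0, 0.003, 0.0, 0.0]
force: [0.1, 0.5, -3.5]
finger_gap: 0.396
gripper_force: 40.3
t 26.93 at [0.6154 0.1721 0.2645] dp total [-0.2956  0.7996  0.0049] in final axes [-0.2992  0.7983  0.005 ] rot [ 0.     -0.0001 -0.0007] rows 10.2
```

```bash
python3 -m crank '[{"dp":[-0.0246,0.0666,0],"delta_rot":[0,0,0],"fingers":-1},{"dp":[-0.0246,0.0666,0],"delta_rot":[0,0,0],"fingers":-1},{"dp":[-0.0246,0.0666,0],"delta_rot":[0,0,0],"fingers":-1},{"dp":[-0.0246,0.0666,0],"delta_rot":[0,0,0],"fingers":-1},{"dp":[-0.0246,0.0666,0],"delta_rot":[0,0,0],"fingers":-1},{"dp":[-0.0246,0.0666,0],"delta_rot":[0,0,0],"fingers":-1},{"dp":[-0.0246,0.0666,0],"delta_rot":[0,0,0],"fingers":-1},{"dp":[-0.0246,0.0666,0],"delta_rot":[0,0,0],"fingers":-1},{"dp":[-0.0246,0.0666,0],"delta_rot":[0,0,0],"fingers":-1},{"dp":[-0.0246,0.0666,0],"delta_rot":[0,0,0],"fingers":-1},{"dp":[-0.0246,0.0666,0],"delta_rot":[0,0,0],"fingers":-1},{"dp":[-0.0246,0.0666,0],"delta_rot":[0,0,0],"fingers":-1}]' | grep tcp
python3 -m crank '[{"dp":[0,0,0],"delta_rot":[0,0,0],"fingers":-1},{"dp":[0,0,0],"delta_rot":[0,0,0],"fingers":-1},{"dp":[0,0,0],"delta_rot":[0,0,0],"fingers":-1}]' |tail -3
python3 go.py 0.47 -0.2286 0.122 0
```

```text
tcp_pos: [0.4695, -0.2295, 0.263]
force: [0.7, 0.6, -3.4]
finger_gap: 0.4
gripper_force: 41.2
t 28.18 at [ 0.4702 -0.228   0.263 ] dp total [-1.00e-04  1.60e-03  2.82e-01] in final axes [-0.0005  0.0011  0.282 ] rot [-0.0003  0.0002  0.0011] rows 3.4
```

```bash
python3 -m crank '[{"dp":[0,0.001,0.04],"delta_rot":[0,0,0],"fingers":-1},{"dp":[0,0,0.04],"delta_rot":[0,0,0],"fingers":-1},{"dp":[0,0,0.04],"delta_rot":[0,0,0],"fingers":-1},{"dp":[0,0,0.04],"delta_rot":[0,0,0],"fingers":-1},{"dp":[0,0,0.04],"delta_rot":[0,0,0],"fingers":-1},{"dp":[0,0,0.03],"delta_rot":[0,0,0],"fingers":-1},{"dp":[0,0,0.02],"delta_rot":[0,0,0],"fingers":-1},{"dp":[0,0,0.015],"delta_rot":[0,0,0],"fingers":-1},{"dp":[0,0,0.01],"delta_rot":[0,0,0],"fingers":-1},{"dp":[0,0,0.0075],"delta_rot":[0,0,0],"fingers":-1},{"dp":[0,0,0],"delta_rot":[0,0,0],"fingers":-1},{"dp":[0,0,0],"delta_rot":[0,0,0],"fingers":-1}]'
for i in 1 2; do python3 -m crank '[{"dp":[0,0,0.002],"delta_rot":[0,0,0],"fingers":-1},{"dp":[0,0,0],"delta_rot":[0,0,0],"fingers":-1}]' | grep -E "tcp|^force"; done
```

```text
t: 29.18
tcp_pos: [0.4713, -0.2291, 0.1227]
tool_rot: [1.0, 0.004, 0.0, 0.0]
force: [-0.1, -0.2, -2.8]
finger_gap: 0.402
gripper_force: 41.3
tcp_pos: [0.4711, -0.2292, 0.1217]
force: [-0.6, 0.1, -3.7]
tcp_pos: [0.4712, -0.2292, 0.1216]
force: [-0.8, 1.5, 5.8]
```

Contact. Releasing, rising and moving aside for a final look.

```bash
python3 -m crank '[{"dp":[0,0,0],"delta_rot":[0,0,0],"fingers":1},{"dp":[0,0,0],"delta_rot":[0,0,0],"fingers":1},{"dp":[0,0,0],"delta_rot":[0,0,0],"fingers":1},{"dp":[0,0,0],"delta_rot":[0,0,0],"fingers":1},{"dp":[0,0,0],"delta_rot":[0,0,0],"fingers":1},{"dp":[0,0,0],"delta_rot":[0,0,0],"fingers":1},{"dp":[0,0,-0.03],"delta_rot":[0,0,0],"fingers":1},{"dp":[0,0,-0.05],"delta_rot":[0,0,0],"fingers":1},{"dp":[0,0,-0.07],"delta_rot":[0,0,0],"fingers":1},{"dp":[0,0,-0.06],"delta_rot":[0,0,0],"fingers":1},{"dp":[0,0,-0.05],"delta_rot":[0,0,0],"fingers":1},{"dp":[0,0,-0.04],"delta_rot":[0,0,0],"fingers":1}]' |grep gap
python3 -m crank '[{"dp":[0,-0.06,0],"delta_rot":[0,0,0],"fingers":1},{"dp":[0,-0.06,0],"delta_rot":[0,0,0],"fingers":1},{"dp":[0,-0.06,0],"delta_rot":[0,0,0],"fingers":1},{"dp":[0,-0.06,0],"delta_rot":[0,0,0],"fingers":1},{"dp":[0,-0.06,0],"delta_rot":[0,0,0],"fingers":1},{"dp":[0,-0.06,0],"delta_rot":[0,0,0],"fingers":1},{"dp":[0,-0.06,0],"delta_rot":[0,0,0],"fingers":1},{"dp":[0,-0.06,0],"delta_rot":[0,0,0],"fingers":1},{"dp":[0,-0.06,0],"delta_rot":[0,0,0],"fingers":1},{"dp":[0,-0.06,0],"delta_rot":[0,0,0],"fingers":1},{"dp":[0,0,0],"delta_rot":[0,0,0],"fingers":1},{"dp":[0,0,0],"delta_rot":[0,0,0],"fingers":1}]'
python3 - <<'E'
from h import *
p,d=manip.snapshot("side");cv2.imwrite("pics/side3.png",p[:,:,::-1]);W=cloud(d,manip.camera_model("side"));Z=W[...,2]
for k,x in(("green",.656),("blue",.594),("yellow",.532),("red",.47)):
    w=W[mask(p,k)&(Z>.045)&(Z<.11)&(W[...,1]<-.1)]
    r=np.hypot(W[...,0]-x,W[...,1]+.228);q=W[(r<.03)&(Z>.09)&(Z<.107)]
    print(k,len(w),np.median(w,0).round(3),"top",q[:,2].max().round(4),np.round(cv2.minEnclosingCircle(q[:,:2].astype(np.float32))[0],4),"want x",x)
E
```

```text
finger_gap: 0.999
t: 31.52
tcp_pos: [0.4684, 0.0723, 0.2701]
tool_rot: [1.0, 0.005, -0.0, 0.0]
force: [0.3, -0.6, 0.7]
finger_gap: 0.995
gripper_force: 0.0
green 232 [ 0.649 -0.237  0.072] top 0.099 [ 0.6574 -0.2278] want x 0.656
blue 284 [ 0.589 -0.238  0.076] top 0.0984 [ 0.5961 -0.2279] want x 0.594
yellow 343 [ 0.529 -0.24   0.082] top 0.0999 [ 0.533  -0.2291] want x 0.532
red 365 [ 0.468 -0.241  0.09 ] top 0.0993 [ 0.4707 -0.2293] want x 0.47
```

View pics/side3.png

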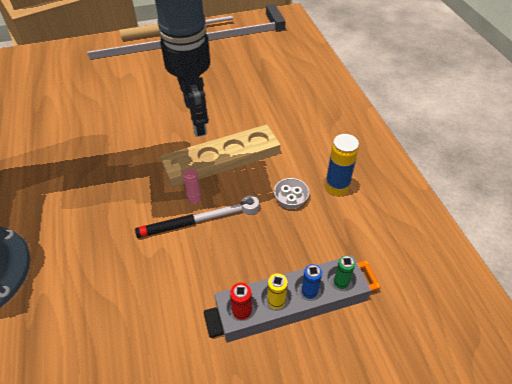

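The side view shows all four sockets upright in order from the pull: green (345,272), blue (312,281), yellow (277,291), red (241,300). The dish, ratchet and can haven't moved.

```bash
python3 -c "from station import manip; print(manip.sign_off())"
```

```text
the job is handed in; nothing more can be done
None
```

All four sockets are standing upright on the rack's pocket floors, in order from the pull: green, blue, yellow, red. In the last picture each is within about 2 mm of its pocket centre and the dish, ratchet and can haven't moved. I handed the job in at about 32 s; the hand-in returned no verdict.

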